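# Dose one milling ball into the grinding jar

## Robot

A 7-joint arm with a two-finger parallel gripper is mounted at the origin on a cart in front of the work surface, level with it; the furniture and walls round the work are solid. World frame = base frame: x ahead of the robot, y to its left, z up, the work surface at z = 0. Lengths are in m, angles in rad, forces in N, time in s.
With the tool pointing down it reaches from about 0.425 to 0.95 m from the base axis. Payload 4.7 kg.
Tool frame: the origin (TCP) lies between the finger pads; the fingertips stand 11 mm ahead of it and the grasp point (between the pads) lies 8 mm behind it; z points along the fingers, y is the direction in which the jaws open and shut (so a half turn about z gives the same grasp; the last joint's range is limited). The gripper opens to 87 mm and grips with 3 to 60 N. Pads are 19 mm wide; open, the fingers measure 117 mm over their backs; the gripper's body (75 mm by 190 mm) begins 51 mm behind the grasp point.
Start: joints at [1.173, 0.469, -0.049, 1.532, 0.024, 1.141, -0.082], TCP at [0.243, -0.63, 0.234] pointing down, gripper open.
Joint ranges: [-2.59, 2.59], [-0.33, 1.99], [-1.39, 1.29], [0.1, 2.45], [-1.04, 4.18], [0.21, 1.99], [-2.66, 2.66]. Speed limits (rad/s): [2.57, 2.57, 3.14, 3.14, 3.14, 3.14, 3.14].

## Interface

Orientations are given as a unit quaternion [x, y, z, w].
In Python, from rig import r gives the robot as it stands. The module is installed in compiled form; this text tells all that it offers.
- The arm moves only by the tool drive_tool, never from a script. Its argument "motion" is one flat list of numbers, 5 for each row, row after row: the shift along the tool's x, y, z in m, then the turn about the tool's z in rad, then the closure, from 0 (fully open) to 1 (shut). In form: [dx, dy, dz, yaw, claw, dx, dy, dz, yaw, claw, ...]. A call has exactly 5 rows; each row shifts and turns the commanded pose from where the row before left it, along the tool's axes as they then stand; what a row does not reach is not made up. A row lasts 1/8 s, in which the tool goes at most 62.5 mm and 10.7 degrees, less where a joint would pass 70% of its speed; a pose out of reach is approached as far as the arm can. A call with a gripper value outside its range is refused whole. The fingers move at their own pace and stop on an object; "grip_force" is the grip in N (left out, the last holds). Time passes only in rows, so rows that do not move let the fingers close, or fill a call up. It gives the time, the measured TCP pose, the force and the opening at its end, in the units of the state.
- r.sense(): the state, without advancing time (a new reading comes with each control period).
- r.snapshot(name): name is "scene" or "top"; returns the picture (480x640x3 uint8, blue, green, red); there is no depth.
- r.camera_info(name): a dict with "fx", "fy", "cx", "cy" (pixels), "D" ([k1, k2, p1, p2, k3] as OpenCV has them; the pictures are not rectified), "camera_from_world" (4x4, takes a point from world to camera coordinates). Camera axes: x right, y up, looking along -z (the intrinsics and any distortion apply to the point x, -y, -z); pixel columns grow to the right and rows downward; lengths in m; the calibration is good to about 2 mm. A picture is of the moment at which its call begins. camera_info takes no time and is no camera call.
- r.job_done(): hands the job in, once; it reports no verdict.
The state is a dict: "time_s": time; "joint_pos": joint angles; "qd": joint speeds; "joint_efforts": joint torques, N m; "tool_pos": TCP position; "eef_rot": TCP orientation; "force": force on the tool from outside, world axes, zero at the start; "moment": the same for the moment, N m; "opening": finger opening in m.
Only numpy, scipy, OpenCV 4.12 (cv2) and the standard library are available. Lean on these libraries where they do the work, as an engineer would, in place of code of your own. Each camera call takes 0.05 s, during which the arm holds its last target. There are 200 camera calls.

## Task

First stand the open grinding jar upright at the lower end of the dispenser's chute, straight in front of it, so that the chute's lip just reaches over the jar's rim. Then turn the pocket wheel by its bar knob until the big ball drops through the hole into the tipping tray, stopping there so that the small ball stays in its pocket. Last, push the tray's lever pad right down so that the big ball rolls down the chute into the jar, and let the lever come back up; do not touch either ball with the gripper and knock nothing over.

Things in the scene. Friction and masses are not known exactly. Their poses are not given: they have to be found in the camera images.
- doser: the ball dispenser, fixed: dark foot plate 132 (x) by 120 by 10 mm, grey side plates and a level aluminium table (188 by 130 mm, upper face 150 mm, underside 144 mm up) that carries the pocket wheel. Origin on the worktop, 42 mm from the foot's back edge; z up, x points to its back. Its front (-x: chute, overhanging table) faces the robot's right, its +y side (lever) the robot.
- drop_hole (a point): centre of the only hole through the table (26 mm in x by 24 mm), at the table's upper face, 41 mm behind the wheel's axis (towards the dispenser's +x); the tipping tray lies below it. A ball falls through as soon as the wheel has carried most of it over the hole.
- wheel_grip (a point): centre of the knob, on the wheel's upright axis, 192 mm above the worktop: a black bar 46 mm long (point x), 12 mm thick (y), 34 mm high, from 22 to 56 mm above the table; wheel top 15 mm above the table. The grey wheel (120 mm diameter, 6 pockets) turns either way with 0.04 N m and stays where left; re-grip after 1.5 rad or less (a half turn gives the same bar).
- big_pocket (a point): centre of the wheel pocket that holds the big ball at the start, 41 mm from the axis on the +x side of wheel_grip's frame, 8 mm above the table. About 26 mm radially by 21 mm across. The wheel is right when this lies over drop_hole. It starts 45 to 135 degrees from the hole; turn the shorter way (the other way brings the small ball there first).
- small_pocket (a point): centre of the pocket that holds the small ball, next to the big ball's pocket: 60 degrees on from it, anticlockwise seen from above. It must not come over the hole.
- big_ball_center (a point): centre of the big steel ball, 16 mm diameter
- small_ball_center (a point): centre of the small steel ball, 11 mm diameter, to stay in its pocket
- tray (a joint): the tipping tray, a small steel trough under the drop hole: 0 at rest (its floor slopes backwards and keeps the ball), 0.75 rad fully tipped at its stop; a spring brings it back when let go. It must be held tipped beyond about 0.6 for a second so that the ball rolls out.
- tray_mid (a point): point in the middle of the tray's floor near its back (at rest), 36 mm behind the tray's pivot; the pivot lies 80 mm above the worktop, along the dispenser's y
- lever_pad (a point): top centre of the black round lever pad, 30 mm diameter, 115 mm to the dispenser's +y side (50 mm out from the table's edge, towards the robot), 56 mm in front of the pivot and about 102 mm above the worktop at rest. Pushing it down about 44 mm (4 to 6 N) tips the tray to its stop.
- chute_end (a point): middle of the chute's lower lip, 58 mm above the worktop; the chute's underside is 12 mm above the jar's rim, and its lip overhangs the rim of a jar on its spot by about 5 mm
- jar_spot (a point): point on the worktop where the jar's centre belongs, 25 mm in front of (dispenser's -x) the chute's lip. The table's front edge (underside 144 mm up) lies over the jar's centre, so an upright gripper does not fit: lean the tool 25 to 45 degrees so that the hand stays out on the -x side and the fingers point down and to +x, and bring the jar in level along +x.
- jar_center (a point): centre of the open steel grinding jar, a plain straight cup 60 mm outer diameter, 42 mm high, walls 3 mm, half-way up (21 mm above its underside); z is its axis. Weight 0.1 to 0.2 kg, loose.
- vial_center (a point): middle of the loose capped glass vial (25 mm diameter, 52 mm high): a bystander, must stay upright
- dropper_center (a point): middle of the loose brown dropper bottle (32 mm diameter, 97 mm high): a bystander, must stay upright

How it is judged:
By the outcome, as a careful person would: the job done as asked, in the order asked, and still so for the second after the job is handed in, with the robot touching nothing.
It also fails if it takes over 70 s, if anything falls off the work surface, if the arm or the gripper's body presses on something with over 40 N, if the wrist force passes 120 N, or if a joint passes its speed limit or range.

## Working session

There is one attempt and no reset: what is moved stays moved. The work goes in short steps, Python scripts to look and compute and a tool call to move; the robot and the scene stay as the last step left them, time stands still between calls to the robot, and variables do not carry over. Pictures are saved under pics/ and viewed, about 8 in all and at most 12, crops included, and the job is handed in when it is done.

Besides the shell and the picture viewer there is one more tool, called by a JSON object that holds its "api" and its "payload". drive_tool: Moves the arm, as the interface text tells. Its arguments: {"type":"object","properties":{"motion":{"type":"array","items":{"type":"number"}},"grip_force":{"type":"number"}},"required":["motion"]}

```bash
mkdir -p pics; python3 - <<'E'
from rig import r
import cv2
s=r.sense(); print({k:s[k] for k in('time_s','tool_pos','eef_rot','opening')})
for n in('scene','top'):
    cv2.imwrite(f'pics/{n}0.png',r.snapshot(n)); c=r.camera_info(n); print(n,c)
E
```

```text
{'time_s': 0.0, 'tool_pos': array([ 0.24314031, -0.62907271,  0.23249528]), 'eef_rot': array([ 9.83047016e-01,  1.83351075e-01, -2.10685875e-04, -9.50514777e-04]), 'opening': 0.08700576776738979}
scene {'fx': 498.9322052045723, 'fy': 498.9322052045723, 'cx': 309.2549721434007, 'cy': 253.43296148850825, 'D': array([0.04180915, 0.        , 0.        , 0.        , 0.        ]), 'camera_from_world': array([[ 0.84406622, -0.53595191,  0.01754311, -0.41115125],
       [ 0.34094978,  0.56163511,  0.75386952, -0.31829438],
       [-0.41389064, -0.63033448,  0.65678991, -0.6777102 ],
       [ 0.        ,  0.        ,  0.        ,  1.        ]])}
top {'fx': 508.3340489316659, 'fy': 508.3340489316659, 'cx': 318.45459004090657, 'cy': 236.7912634733974, 'D': array([-0.07191962,  0.        ,  0.        ,  0.        ,  0.        ]), 'camera_from_world': array([[-0.00785696, -0.999944  , -0.00708973,  0.07799322],
       [ 0.99637876, -0.00842882,  0.08460687, -0.54807247],
       [-0.08466189, -0.0063993 ,  0.99638919, -1.16191489],
       [ 0.        ,  0.        ,  0.        ,  1.        ]])}
```

View pics/scene0.png

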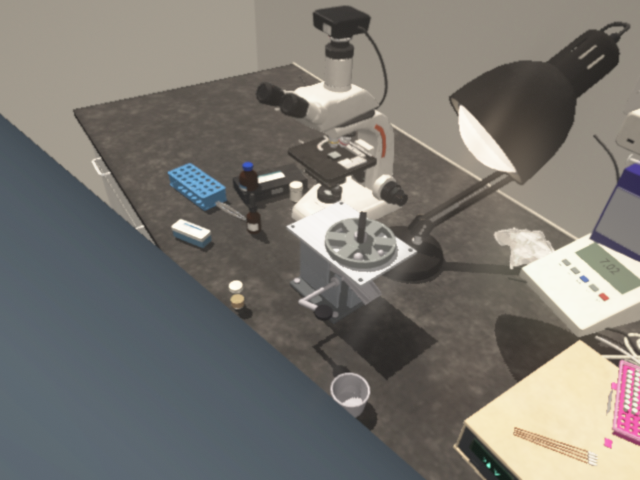

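View pics/top0.png

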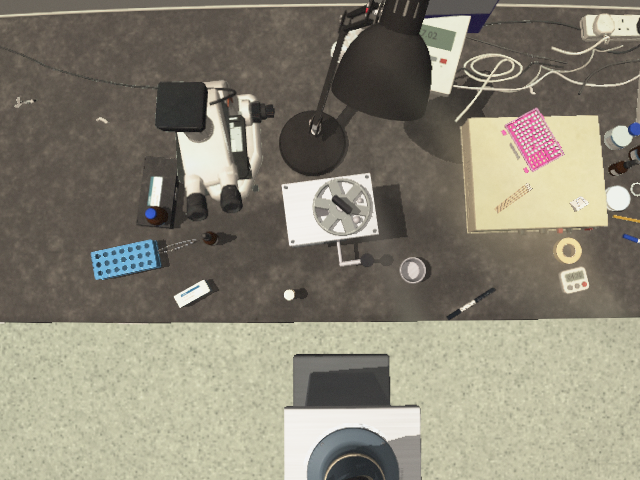

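The scene view shows the dispenser at about (350,250), with the lever pad at (323,313) and the jar at (350,393). In the top view the dispenser is at (330,210), the wheel at (343,207) and the jar at (413,270). The vial is at (289,295) and the dropper at (210,238). Next I crop in closer.

```bash
cat > h.py <<'E'
from rig import r
import cv2, numpy as np
def ray(n,uv):
    c=r.camera_info(n);K=np.array([[c['fx'],0,c['cx']],[0,c['fy'],c['cy']],[0,0,1]])
    p=cv2.undistortPoints(np.array([[uv]],float),K,c['D'])[0,0]
    T=c['camera_from_world'];R=T[:3,:3]
    return -R.T@T[:3,3], R.T@np.array([p[0],-p[1],-1])
def onz(n,uv,z):
    o,d=ray(n,uv); return o+d*(z-o[2])/d[2]
def proj(n,P):
    c=r.camera_info(n);K=np.array([[c['fx'],0,c['cx']],[0,c['fy'],c['cy']],[0,0,1]])
    T=c['camera_from_world'];q=T[:3,:3]@np.asarray(P)+T[:3,3]
    return cv2.projectPoints(np.array([[q[0],-q[1],-q[2]]]),np.zeros(3),np.zeros(3),K,c['D'])[0].ravel()
def two(u1,u2):
    o1,d1=ray('scene',u1);o2,d2=ray('top',u2)
    A=np.stack([d1,-d2],1);t=np.linalg.lstsq(A,o2-o1,rcond=None)[0]
    a,b=o1+d1*t[0],o2+d2*t[1]; return (a+b)/2,np.linalg.norm(a-b)
E
python3 - <<'E'
import cv2,numpy as np
from h import *
t=cv2.imread('pics/top0.png');s=cv2.imread('pics/scene0.png')
a=cv2.resize(t[165:295,270:440],None,fx=4.6,fy=4.6,interpolation=cv2.INTER_CUBIC)
cv2.imwrite('pics/tc.png',a)
b=cv2.resize(s[190:420,225:430],None,fx=2.6,fy=2.6,interpolation=cv2.INTER_CUBIC)
cv2.imwrite('pics/sc.png',b)
# bright table plate contour
g=cv2.cvtColor(t,cv2.COLOR_BGR2GRAY)[165:260,270:390]
_,m=cv2.threshold(g,150,255,0)
c=max(cv2.findContours(m,0,2)[0],key=cv2.contourArea); rc=cv2.minAreaRect(cv2.convexHull(c))
box=cv2.boxPoints(rc)+[270,165]
P=[onz('top',p,.15) for p in box]; print(np.round(box,1),np.round(P,4))
print([np.linalg.norm(P[i]-P[i-1]) for i in range(4)])
E
```

```text
[[280.4 183.8]
 [370.  171.9]
 [378.3 234. ]
 [288.7 245.9]] [[ 0.6505  0.1518  0.15  ]
 [ 0.6743 -0.037   0.15  ]
 [ 0.5428 -0.0519  0.15  ]
 [ 0.5194  0.1347  0.15  ]]
[np.float64(0.13219106798032726), np.float64(0.19029367110180176), np.float64(0.1323945897971483), np.float64(0.18812247015505454)]
```

View pics/tc.png

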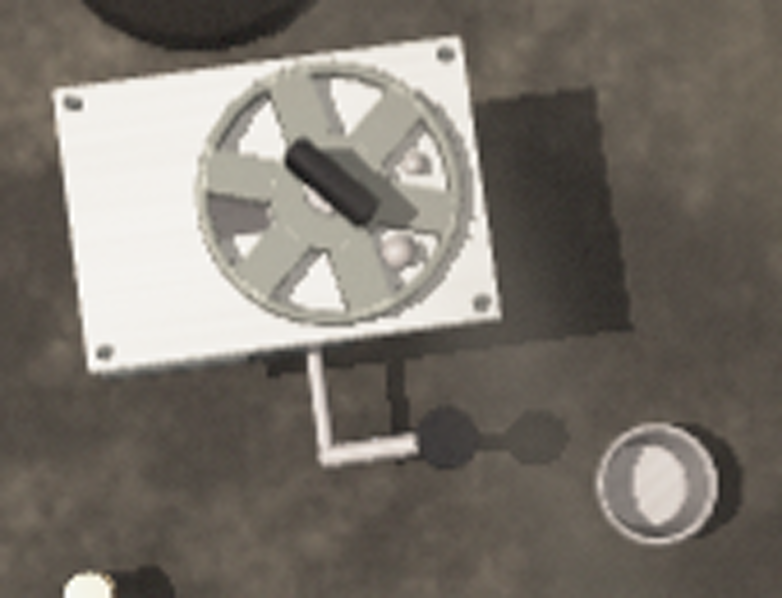

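View pics/sc.png

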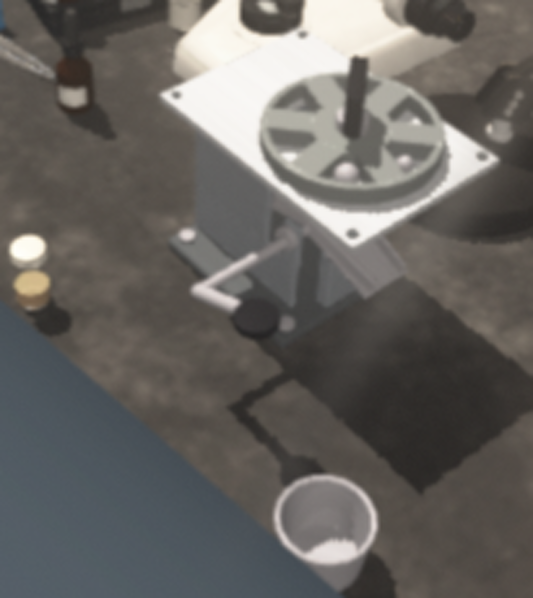

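The dispenser's front faces the image right in the top view. In the top crop the big ball is at (400,250) and the small ball at (415,160). The hole is the dark pocket at (237,213), the lever pad is at (447,437) and the jar rim at (657,484). In the scene crop the chute lip is at about (387,286) and the pad at (256,318).

```bash
python3 - <<'E'
from h import *
np.set_printoptions(precision=4,suppress=True)
T=lambda u,v:(270+u/4.6-.4,165+v/4.6-.4); S=lambda u,v:(225+u/2.6-.3,190+v/2.6-.3)
P=lambda *a:np.array(a)
ex=P(.6505,.1518)-P(.6743,-.037)+P(.5194,.1347)-P(.5428,-.0519); ex/=np.linalg.norm(ex)
ey=P(-ex[1],ex[0]); F=(P(.6743,-.037)+P(.5428,-.0519))/2; B=(P(.6505,.1518)+P(.5194,.1347))/2
ctr=(F+B)/2; F=ctr-ex*.094
print('yaw',np.degrees(np.arctan2(ex[1],ex[0])),'front mid',F)
def loc(p):
    d=np.asarray(p)[:2]-F; return np.array([d@ex,d@ey])
def show(n,p): print(n,p,'loc(front-rel)',loc(p))
# wheel: rim pts at crop
t=cv2.imread('pics/top0.png')
pts=P([200,190],[320,65],[440,160],[415,120],[230,110],[245,290],[300,65])
W=[onz('top',T(*q),.165) for q in pts[[0,2,3,4,1,5]]]
A=np.array([[2*w[0],2*w[1],1] for w in W]);b=[w[0]**2+w[1]**2 for w in W]
c=np.linalg.lstsq(A,b,rcond=None)[0];print('wheel r',np.sqrt(c[2]+c[0]**2+c[1]**2));show('wheel',c[:2])
for n,q,z in(('big',(400,250),.158),('small',(415,160),.1555),('hole',(237,213),.15),('knob1',(300,153),.206),('knob2',(363,213),.206),('jar',(657,484),.042),('vial',(88,590),.052)):
    show(n,onz('top',T(*q),z))
print('pad',two(S(256,316),T(447,437)));show('pad',two(S(256,316),T(447,437))[0])
show('jar scene',onz('scene',S(326,520),.042))
show('chute end',onz('scene',S(387,286),.058))
show('chute a',onz('scene',S(365,297),.058));show('chute b',onz('scene',S(408,275),.058))
show('tab corner scene',onz('scene',S(352,240),.15));show('tab corner2 scene',onz('scene',S(497,160),.15))
print('vial scene',onz('scene',S(28,250),.052)); print('dropper',onz('top',(210,237),.09),onz('scene',(251,212),.097))
print('lamp base',onz('top',(312,142),.02), 'shade',[onz('top',q,.35) for q in((335,75),(380,120),(430,110))])
E
```

```text
yaw 97.16633902562405 front mid [ 0.6085 -0.0439]
wheel r 0.05515253458421744
wheel [0.6    0.0292] loc(front-rel) [ 0.0736 -0.0007]
big [ 0.5737 -0.0066  0.158 ] loc(front-rel) [0.0413 0.0298]
small [ 0.615  -0.0142  0.1555] loc(front-rel) [ 0.0286 -0.0102]
hole [0.5922 0.0667 0.15  ] loc(front-rel) [0.1117 0.0023]
knob1 [0.6105 0.0393 0.206 ] loc(front-rel) [ 0.0822 -0.0123]
knob2 [0.5841 0.0124 0.206 ] loc(front-rel) [0.0589 0.0171]
jar [ 0.4695 -0.1408  0.042 ] loc(front-rel) [-0.0789  0.15  ]
vial [0.4198 0.1415 0.052 ] loc(front-rel) [0.2074 0.1641]
pad (array([ 0.4914, -0.0314,  0.1013]), np.float64(0.00021696727772211368))
pad [ 0.4914 -0.0314  0.1013] loc(front-rel) [0.027  0.1146]
jar scene [ 0.4697 -0.141   0.042 ] loc(front-rel) [-0.0791  0.1498]
chute end [ 0.605  -0.0228  0.058 ] loc(front-rel) [0.0213 0.0009]
chute a [ 0.5861 -0.0231  0.058 ] loc(front-rel) [0.0234 0.0196]
chute b [ 0.6236 -0.0221  0.058 ] loc(front-rel) [ 0.0197 -0.0177]
tab corner scene [ 0.5481 -0.0465  0.15  ] loc(front-rel) [0.0049 0.0602]
tab corner2 scene [ 0.672 -0.036  0.15 ] loc(front-rel) [-0.0001 -0.064 ]
vial scene [0.4165 0.1396 0.052 ]
dropper [0.5446 0.3129 0.09  ] [0.5182 0.2694 0.097 ]
lamp base [0.7758 0.0871 0.02  ] shade [array([0.8044, 0.0403, 0.35  ]), array([ 0.7226, -0.0365,  0.35  ]), array([ 0.7401, -0.1239,  0.35  ])]
```

{"api": "drive_tool", "payload": {"motion": [0.0387,-0.0374,0,0,0,0.0387,-0.0374,0,0,0,0.0387,-0.0374,0,0,0,0.0387,-0.0374,0,0,0,0.0387,-0.0374,0,0,0]}}

```text
time_s: 0.72
tool_pos: [0.3568, -0.3836, 0.2333]
eef_rot: [0.983, 0.183, -0.0, -0.0]
force: [0.6, 1.0, -0.5]
opening: 0.087
```

{"api": "drive_tool", "payload": {"motion": [0.0387,-0.0374,0,0,0,0.0387,-0.0374,0,0,0,0.0387,-0.0374,0,0,0,0.0387,-0.0374,0,0,0,0.0387,-0.0374,0,0,0]}}

```text
time_s: 1.35
tool_pos: [0.4698, -0.1396, 0.2334]
eef_rot: [0.983, 0.183, -0.0, 0.0]
force: [0.7, 0.4, 0.0]
opening: 0.0873
```

{"api": "drive_tool", "payload": {"motion": [0,0,0,-0.133,0,0,0,0,-0.133,0,0,0,0,-0.133,0,0,0,0,-0.133,0,0,0,0,-0.133,0]}}

```text
time_s: 1.98
tool_pos: [0.4692, -0.1412, 0.2332]
eef_rot: [0.868, 0.496, -0.0, -0.0]
force: [0.7, 0.3, 0.1]
opening: 0.0869
```

{"api": "drive_tool", "payload": {"motion": [0,0,0.02,-0.133,0,0,0,0.02,-0.133,0,0,0,0.02,-0.133,0,0,0,0.02,-0.133,0,0,0,0.02,-0.133,0]}}

```text
time_s: 2.6
tool_pos: [0.4692, -0.1413, 0.1327]
eef_rot: [0.659, 0.752, -0.0, -0.0]
force: [0.8, -0.7, -0.7]
opening: 0.0871
```

{"api": "drive_tool", "payload": {"motion": [0,0,0.03,0,0,0,0,0.03,0,0,0,0,0.03,0,0,0,0,0.02,0,0,0,0,0,0,0]}}

```text
time_s: 3.22
tool_pos: [0.4682, -0.1409, 0.0222]
eef_rot: [0.66, 0.751, -0.001, -0.002]
force: [-0.1, 0.2, 1.0]
opening: 0.087
```

{"api": "drive_tool", "payload": {"motion": [0,0,0,0,1,0,0,0,0,1,0,0,0,0,1,0,0,0,0,1,0,0,0,0,1], "grip_force": 15}}

```text
time_s: 3.85
tool_pos: [0.4698, -0.1414, 0.024]
eef_rot: [0.66, 0.751, 0.0, 0.0]
force: [-0.0, -0.1, 4.1]
opening: 0.0561
```

```bash
python3 - <<'E'
from h import *
s=r.sense();print(s['opening'],s['tool_pos'],s['force'])
a=r.snapshot('scene');b=r.snapshot('top')
cv2.imwrite('pics/c1.png',np.hstack([cv2.resize(a[260:460,230:430],(400,400)),cv2.resize(b[200:340,330:470],(400,400))]))
E
```

```text
0.056142710859936586 [ 0.46978071 -0.14141712  0.02402392] [-0.03158607 -0.08622014  4.05251535]
```

View pics/c1.png

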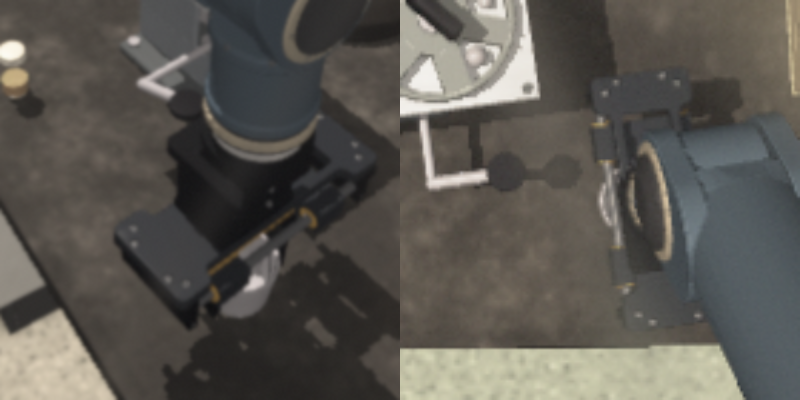

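The jar is gripped: in the top crop its edge shows at (602,200), where it should be. Before carrying it I check the lamp shade height for clearance.

```bash
python3 - <<'E'
from h import *
print(two((452,98),(334,85)),two((510,180),(430,112)),two((510,180),(380,122)))
for z in(.25,.35,.45): print(z,onz('top',(380,122),z),onz('scene',(505,182),z),onz('scene',(452,98),z))
E
```

```text
(array([0.77847388, 0.04489625, 0.3619384 ]), np.float64(0.0071908892626148515)) (array([ 0.7412558 , -0.12504224,  0.31726144]), np.float64(0.016192004148044635)) (array([ 0.76529876, -0.06811587,  0.27296789]), np.float64(0.059977037838973346))
0.25 [ 0.75070008 -0.04842089  0.25      ] [ 0.81970193 -0.06022396  0.25      ] [0.97691313 0.21978218 0.25      ]
0.35 [ 0.71902652 -0.0364421   0.35      ] [ 0.67394795 -0.15259836  0.35      ] [0.79561341 0.06409787 0.35      ]
0.45 [ 0.68735296 -0.02446331  0.45      ] [ 0.52819397 -0.24497277  0.45      ] [ 0.61431368 -0.09158644  0.45      ]
```

{"api": "drive_tool", "payload": {"motion": [0,0,-0.005,0,1,0,0,-0.005,0,1,0,0,0,0,1,0,0,0,0,1,0,0,0,0,1], "grip_force": 15}}

```text
time_s: 4.58
tool_pos: [0.4694, -0.1412, 0.0334]
eef_rot: [0.66, 0.751, -0.0, -0.0]
force: [-0.3, 0.3, -0.8]
opening: 0.0565
```

{"api": "drive_tool", "payload": {"motion": [0.006,0.025,0,0,1,0.006,0.025,0,0,1,0.006,0.025,0,0,1,0.006,0.025,0,0,1,0.0,0.025,0,0,1]}}

```text
time_s: 5.2
tool_pos: [0.591, -0.1006, 0.0333]
eef_rot: [0.66, 0.751, -0.0, -0.0]
force: [0.2, 0.5, -0.4]
opening: 0.0562
```

{"api": "drive_tool", "payload": {"motion": [0.004,0.025,0,0,1,0,0,0,0,1,0,0,0,0,1,0,0,0.004,0,1,0,0,0.004,0,1]}}

```text
time_s: 5.82
tool_pos: [0.614, -0.0949, 0.0253]
eef_rot: [0.661, 0.751, -0.0, -0.0]
force: [0.6, 0.1, -1.1]
opening: 0.0561
```

{"api": "drive_tool", "payload": {"motion": [0,0,0.002,0,1,0,0,0,0,0,0,0,0,0,0,0,0,0,0,0,0,0,0,0,0]}}

```text
time_s: 6.45
tool_pos: [0.6148, -0.0943, 0.0235]
eef_rot: [0.66, 0.751, 0.0, 0.0]
force: [-0.4, 1.1, 0.2]
opening: 0.0845
```

{"api": "drive_tool", "payload": {"motion": [-0.02,0,0,0,0,-0.02,0,0,0,0,-0.02,0,0,0,0,-0.01,0,0,0,0,0,0,0,0,0]}}

```text
time_s: 7.08
tool_pos: [0.6236, -0.1652, 0.0234]
eef_rot: [0.661, 0.75, -0.0, 0.0]
force: [-0.4, 0.2, -0.3]
opening: 0.0868
```

```bash
python3 - <<'E'
from h import *
s=r.sense();print(s['opening'],s['tool_pos'],s['force'])
a=r.snapshot('scene');b=r.snapshot('top')
cv2.imwrite('pics/c2.png',np.hstack([cv2.resize(a[230:380,280:430],(400,400),interpolation=2),cv2.resize(b[160:300,330:470],(400,400),interpolation=2)]))
E
```

```text
0.08679016834038475 [ 0.62355022 -0.16523985  0.02341254] [-0.41145242  0.17931159 -0.31663061]
```

View pics/c2.png

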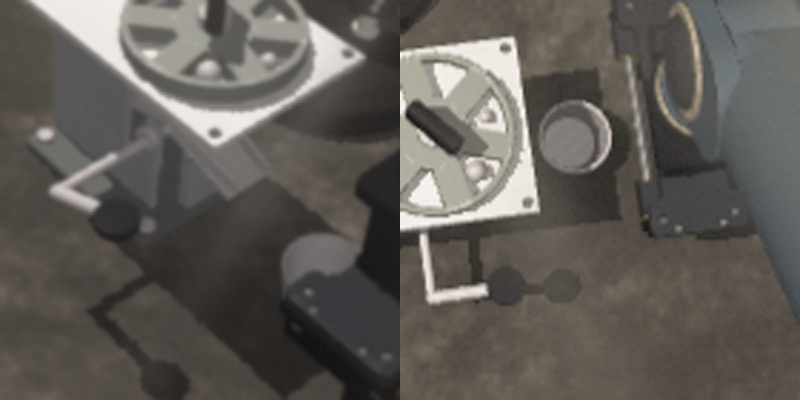

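The jar stands upright in front of the table, with its rim centre at about (575,137) in the right crop. I measure it from its contour points.

```bash
cat >> h.py <<'E'
ex=np.array([-.12475,.99219]);ey=np.array([-ex[1],ex[0]]);F=np.array([.6085,-.0439])
def loc(p):
    d=np.asarray(p)[:2]-F; return np.array([d@ex,d@ey]).round(4)
def wor(l): return F+l[0]*ex+l[1]*ey
E
python3 - <<'E'
from h import *
q=lambda u,v:((u-400)*.35+330-.3,160+v*.35-.3)
for u,v in((575,137),(540,137),(611,137),(575,101),(575,173)):print(loc(onz('top',q(u,v),.042)))
print('tool',loc(r.sense()['tool_pos']))
E
```

```text
[-0.0508  0.0016]
[-0.0227 -0.0021]
[-0.0797  0.0055]
[-0.0551 -0.0275]
[-0.0465  0.0306]
tool [-1.2e-01 -1.0e-04]
```

{"api": "drive_tool", "payload": {"motion": [0,-0.001,0,0,0.84,0,0,0,0,0.84,0,0,0,0,0.84,0,0,0,0,0.84,0.02,0,0,0,0.84]}}

```text
time_s: 7.8
tool_pos: [0.62, -0.1455, 0.0234]
eef_rot: [0.662, 0.75, -0.0, 0.0]
force: [0.5, 0.9, -1.2]
opening: 0.0452
```

{"api": "drive_tool", "payload": {"motion": [0.007,0,0,0,0.84,0.007,0,0,0,0.84,0.007,0,0,0,0.84,0.007,0,0,0,0.84,0.007,0,0,0,0.84]}}

```text
time_s: 8.43
tool_pos: [0.6156, -0.1091, 0.0236]
eef_rot: [0.661, 0.751, -0.0, 0.0]
force: [1.2, -0.3, -0.1]
opening: 0.014
```

```bash
python3 - <<'E'
from h import *
s=r.sense();print(s['opening'],loc(s['tool_pos']),s['tool_pos'],s['force'])
a=r.snapshot('scene');b=r.snapshot('top')
cv2.imwrite('pics/c3.png',np.hstack([cv2.resize(a[230:380,280:430],(400,400),interpolation=2),cv2.resize(b[160:260,340:440],(400,400),interpolation=2)]))
E
```

```text
0.013967664797928759 [-0.0656  0.0011] [ 0.61561534 -0.10913801  0.02356647] [ 1.16271115 -0.26117306 -0.10893411]
```

View pics/c3.png

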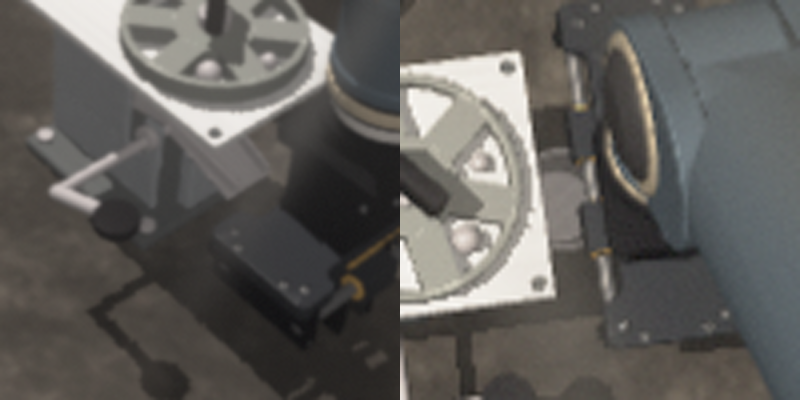

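{"api": "drive_tool", "payload": {"motion": [0.004,0,0,0,0.84,0.004,0,0,0,0.84,0.004,0,0,0,0.84,0.004,0,0,0,0.84,0.003,0,0,0,0.84]}}

```text
time_s: 9.15
tool_pos: [0.6132, -0.0902, 0.0236]
eef_rot: [0.66, 0.751, 0.0, 0.0]
force: [-0.7, -0.5, -0.2]
opening: 0.0138
```

```bash
python3 - <<'E'
from h import *
s=r.sense();print(s['opening'],loc(s['tool_pos']),s['tool_pos'],s['force'])
print(proj('top',[*wor((-.004,0)),.042]),proj('top',[*wor((-.034,0)),.042]),proj('top',[*wor((-.0,0)),.150]))
E
```

```text
0.013842911061462322 [-0.0465  0.0011] [ 0.61320963 -0.09015253  0.02357765] [-0.72901838 -0.5252313  -0.15126252]
[370.81887542 209.616331  ] [383.67431068 207.9069413 ] [373.84725745 202.76460094]
```

{"api": "drive_tool", "payload": {"motion": [0.002,0,0,0,0.84,0.0015,0,0,0,0.84,0,0,0,0,0.84,0,0,0,0,0.84,0,0,0,0,0.84]}}

```text
time_s: 9.78
tool_pos: [0.6128, -0.087, 0.0235]
eef_rot: [0.66, 0.751, 0.0, -0.0]
force: [-0.4, -0.9, -0.2]
opening: 0.0139
```

{"api": "drive_tool", "payload": {"motion": [-0.01,0,0,0,0.84,-0.03,0,0,0,0.84,-0.04,0,0,0,0.84,-0.04,0,0,0,0.84,0,0,0,0,0.84]}}

```text
time_s: 10.4
tool_pos: [0.6275, -0.2127, 0.0232]
eef_rot: [0.663, 0.748, -0.001, 0.001]
force: [0.5, 0.2, 0.4]
opening: 0.0139
```

{"api": "drive_tool", "payload": {"motion": [0,0,-0.05,0,0.5,0,0,-0.05,0,0.5,0,0,-0.05,0,0.5,0,0,-0.05,0,0.5,0,0,-0.04,0,0.5]}}

```text
time_s: 11.02
tool_pos: [0.6283, -0.2054, 0.266]
eef_rot: [0.66, 0.751, 0.0, 0.001]
force: [0.6, -0.2, -0.3]
opening: 0.0428
```

```bash
python3 - <<'E'
from h import *
s=r.sense();print(s['opening'],loc(s['tool_pos']),s['tool_pos'],s['force'])
a=r.snapshot('scene');b=r.snapshot('top')
cv2.imwrite('pics/full4t.png',b);cv2.imwrite('pics/full4s.png',a)
cv2.imwrite('pics/c4.png',np.hstack([cv2.resize(a[250:350,310:410],(400,400),interpolation=2),cv2.resize(b[160:260,310:410],(400,400),interpolation=2)]))
E
```

```text
0.042765399161559005 [-0.1627  0.0005] [ 0.62829132 -0.20542177  0.26602228] [ 0.57608047 -0.22231432 -0.32196007]
```

View pics/c4.png

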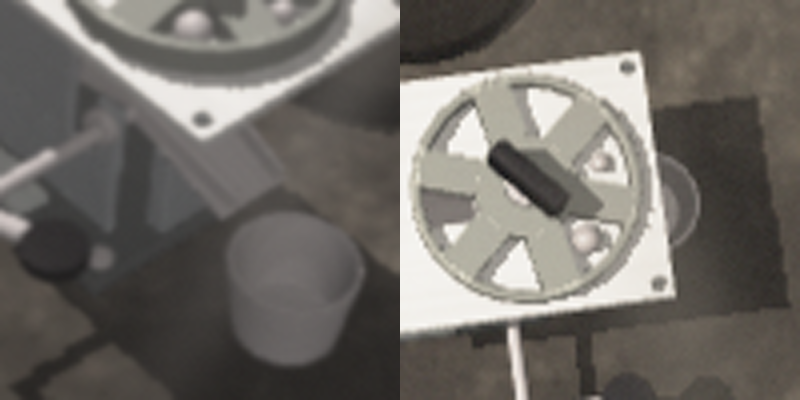

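The jar now stands in front of the chute. In the scene crop its rim spans (228..364, 213..~312) and the lip corners are at about (222,216) and (285,182). Next I compute the positions.

```bash
python3 - <<'E'
from h import *
S=lambda u,v:(310+u/4-.4,250+v/4-.4); T=lambda u,v:(310+(u-400)/4-.4,160+v/4-.4)
for q in((228,262),(364,263),(296,213),(240,232),(350,235)): print('rim',loc(onz('scene',S(*q),.042)))
for q in((298,365),(235,335),(350,335)): print('bottom',loc(onz('scene',S(*q),0)))
for q in((222,216),(285,182)): print('lip',loc(onz('scene',S(*q),.058)))
for q in((699,202),(690,235),(685,168)): print('rimtop',loc(onz('top',T(*q),.042)))
# expected rim projection for candidates
for x in(-.004,-.008,-.012):
    print(x,[np.round((np.array(proj('scene',[*wor((x+.03*np.cos(a),.03*np.sin(a))),.042]))-[310,250]+.4)*4) for a in np.radians([0,90,180,270])])
E
```

```text
rim [0.0126 0.0245]
rim [-0.0248 -0.0215]
rim [ 0.0145 -0.0198]
rim [0.0219 0.0079]
rim [-0.0097 -0.0289]
bottom [-0.0253  0.0134]
bottom [0.0041 0.0231]
bottom [-0.028  -0.0172]
lip [0.0239 0.019 ]
lip [ 0.0212 -0.0173]
rimtop [-0.0348  0.0053]
rimtop [-0.0269  0.0235]
rimtop [-0.0296 -0.0154]
-0.004 [array([246., 219.]), array([246., 291.]), array([346., 299.]), array([342., 226.])]
-0.008 [array([253., 224.]), array([253., 296.]), array([353., 305.]), array([349., 232.])]
-0.012 [array([259., 229.]), array([259., 302.]), array([360., 310.]), array([356., 237.])]
```

The jar centre comes out at about (-5.5, +1) mm from the table's front edge. The lip is at about +22 mm, so the overhang is only about 2 mm. I'll nudge the jar in about 3 mm more with closed fingers.

{"api": "drive_tool", "payload": {"motion": [0,0,0.06,0,1,0,0,0.06,0,1,0,0,0.06,0,1,0,0,0.05,0,1,0,0,0.0125,0,1]}}

```text
time_s: 11.75
tool_pos: [0.6249, -0.205, 0.0168]
eef_rot: [0.66, 0.751, -0.002, -0.004]
force: [0.2, -0.0, 0.7]
opening: 0.0037
```

{"api": "drive_tool", "payload": {"motion": [0.03,0,0,0,1,0.03,0,0,0,1,0.03,0,0,0,1,0.02,0,0,0,1,0,0,0,0,1]}}

```text
time_s: 12.38
tool_pos: [0.6148, -0.095, 0.0222]
eef_rot: [0.659, 0.752, 0.001, 0.001]
force: [-0.2, -0.3, -0.1]
opening: 0.0004
```

```bash
python3 - <<'E'
from h import *
s=r.sense();print(s['opening'],loc(s['tool_pos']),s['tool_pos'],s['force'])
E
```

```text
0.00040390827556708426 [-0.0515  0.0002] [ 0.61477893 -0.09504288  0.02222253] [-0.18844127 -0.32555655 -0.13374609]
```

Tool x is at -0.0515; the target is -0.041.

{"api": "drive_tool", "payload": {"motion": [0.004,0,0,0,1,0.0025,0,0,0,1,0.002,0,0,0,1,0.002,0,0,0,1,0,0,0,0,1]}}

```text
time_s: 13.0
tool_pos: [0.6127, -0.0866, 0.021]
eef_rot: [0.66, 0.751, -0.0, 0.0]
force: [0.4, -1.2, 0.3]
opening: 0.0006
```

{"api": "drive_tool", "payload": {"motion": [-0.01,0,0,0,1,-0.03,0,0,0,1,-0.04,0,0,0,1,-0.02,0,0,0,0.6,0,0,0,0,0.6]}}

```text
time_s: 13.62
tool_pos: [0.6252, -0.1878, 0.0208]
eef_rot: [0.662, 0.75, -0.0, 0.0]
force: [0.2, -0.2, -0.6]
opening: 0.0133
```

{"api": "drive_tool", "payload": {"motion": [0,0,-0.05,0,0.5,0,0,-0.05,0,0.5,0,0,-0.05,0,0.5,0,0,-0.05,0,0.5,0,0,-0.05,0,0.5]}}

```text
time_s: 14.25
tool_pos: [0.6253, -0.1827, 0.2727]
eef_rot: [0.659, 0.752, 0.0, -0.0]
force: [0.0, -0.2, 0.7]
opening: 0.0436
```

```bash
python3 - <<'E'
from h import *
s=r.sense();print(s['opening'],loc(s['tool_pos']),s['tool_pos'],s['joint_pos'])
a=r.snapshot('scene');b=r.snapshot('top')
cv2.imwrite('pics/full5t.png',b);cv2.imwrite('pics/full5s.png',a)
cv2.imwrite('pics/c5.png',np.hstack([cv2.resize(a[250:350,310:410],(400,400),interpolation=2),cv2.resize(b[160:260,310:410],(400,400),interpolation=2)]))
E
```

```text
0.043561585222297375 [-0.1398  0.0007] [ 0.62529011 -0.1826672   0.27270317] [ 0.57134547  0.44845724 -0.50212124  1.52369633  0.22233407  1.22696623
  0.16756215]
```

View pics/c5.png

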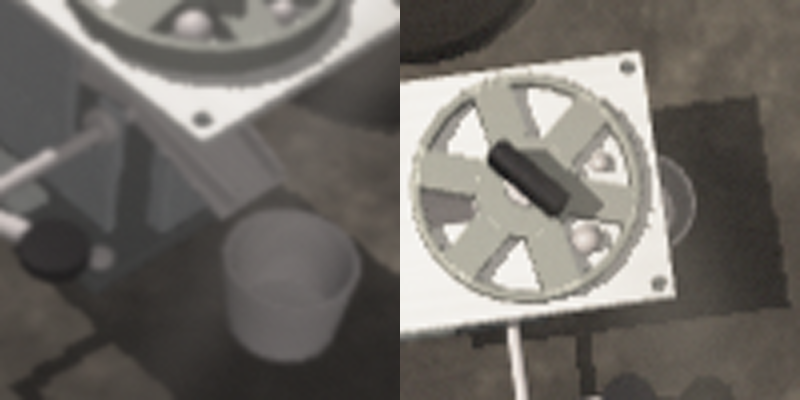

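The jar shifted about 3 mm further in and its rim is still upright. That puts its centre about 25 mm in front of the lip. Now the knob, by dark mask.

```bash
python3 - <<'E'
from h import *
b=cv2.imread('pics/full5t.png');g=b.max(2)
c0=np.array(proj('top',[*wor((.072,0)),.19])).astype(int)
m=np.zeros_like(g);x,y=c0;m[y-20:y+20,x-22:x+22]=(g[y-20:y+20,x-22:x+22]<70)*255
n,l,st,ce=cv2.connectedComponentsWithStats(m)
k=1+st[1:,4].argmax();print(c0,st[k],ce[k])
ys,xs=np.where(l==k);rc=cv2.minAreaRect(np.stack([xs,ys],1).astype(np.float32));print(rc)
bx=cv2.boxPoints(rc);W=[onz('top',p,.206)[:2] for p in bx];print(np.round(W,4))
d=[W[1]-W[0],W[2]-W[1]];L=max(d,key=np.linalg.norm);print('len',[np.linalg.norm(v) for v in d],'ang',np.degrees(np.arctan2(L[1],L[0])),'ctr',np.mean(W,0),loc(np.mean(W,0)))
# balls: bright-ish; compare angles
for z,uv in((.158,(356.0,219)),(.1555,(359.8,199.4))): 
    p=onz('top',uv,z)[:2]-wor((.0725,0));print(np.degrees(np.arctan2(p[1],p[0])),np.linalg.norm(p))
print('ctr',wor((.0725,0)))
E
```

```text
[340 204] [332 196  20  18 133] [341.66917293 204.5112782 ]
((341.72125244140625, 204.31861877441406), (22.577302932739258, 7.05540657043457), 41.18592834472656)
[[0.6072 0.0471]
 [0.6177 0.0377]
 [0.5877 0.0044]
 [0.5771 0.0137]]
len [np.float64(0.01411101654125995), np.float64(0.04489371058499215)] ang -132.06283953701146 ctr [0.59743146 0.02572981] [0.0705 0.0023]
-127.66866681348313 0.042297023126573186
-69.78900315888356 0.04494793657908327
ctr [0.59945563 0.02803377]
```

{"api": "drive_tool", "payload": {"motion": [0.0423,0,0,0,0.5,0.0423,0,0,0,0.5,0.0423,0,0,0,0.5,0.0423,0,0,0,0.5,0.0423,0,0,0,0.5]}}

```text
time_s: 14.98
tool_pos: [0.597, 0.0276, 0.2703]
eef_rot: [0.659, 0.752, -0.0, -0.001]
force: [1.0, 1.3, -0.8]
opening: 0.0434
```

{"api": "drive_tool", "payload": {"motion": [0,0,0,-0.153,0.5,0,0,0,-0.153,0.5,0,0,0,-0.153,0.5,0,0,0,-0.153,0.5,0,0,0,-0.153,0.5]}}

```text
time_s: 15.6
tool_pos: [0.5973, 0.0263, 0.2703]
eef_rot: [0.328, 0.945, 0.0, -0.001]
force: [0.9, 0.4, -0.9]
opening: 0.0433
```

{"api": "drive_tool", "payload": {"motion": [0,0,0,-0.153,0.5,0,0,0,-0.153,0.5,0,0,0,-0.153,0.5,0,0,0,-0.153,0.5,0,0,0,-0.153,0.5]}}

```text
time_s: 16.23
tool_pos: [0.5973, 0.0262, 0.2704]
eef_rot: [-0.048, 0.999, 0.0, -0.001]
force: [0.0, 0.4, -0.1]
opening: 0.0437
```

{"api": "drive_tool", "payload": {"motion": [0,0,0,-0.153,0.5,0,0,0,-0.153,0.5,0,0,0,-0.153,0.5,0,0,0,-0.153,0.5,0,0,0,-0.153,0.5]}}

```text
time_s: 16.85
tool_pos: [0.5974, 0.0262, 0.2705]
eef_rot: [-0.417, 0.909, 0.0, -0.0]
force: [-0.0, 0.5, -0.1]
opening: 0.0436
```

```bash
python3 - <<'E'
from h import *
s=r.sense();q=s['eef_rot'];print(loc(s['tool_pos']),s['tool_pos'],s['joint_pos'],'ang',np.degrees(2*np.arctan2(q[1],q[0])))
E
```

```text
[0.0709 0.0023] [0.59736337 0.02618433 0.27045583] [ 0.63552854  0.52237436 -1.07468334  1.63603843  0.47594452  1.27365079
  1.90431285] ang 229.31539766913414
```

{"api": "drive_tool", "payload": {"motion": [-0.001,0,0.03,0,0.5,0,0,0.03,0,0.5,0,0,0.02,0,0.5,0,0,0.0035,0,0.5,0,0,0,0,0.5]}}

```text
time_s: 17.48
tool_pos: [0.5994, 0.0255, 0.1881]
eef_rot: [-0.414, 0.91, 0.0, 0.0]
force: [0.6, 0.3, 0.9]
opening: 0.0435
```

{"api": "drive_tool", "payload": {"motion": [0,0,0,0,1,0,0,0,0,1,0,0,0,0,1,0,0,0,0,1,0,0,0,0,1], "grip_force": 15}}

```text
time_s: 18.1
tool_pos: [0.599, 0.025, 0.1877]
eef_rot: [-0.413, 0.911, 0.0, -0.0]
force: [-1.1, 0.2, 1.6]
opening: 0.0121
```

```bash
python3 - <<'E'
from h import *
s=r.sense();q=s['eef_rot'];print(s['opening'],s['force'],s['moment'],s['tool_pos'],'ang',np.degrees(2*np.arctan2(q[1],q[0])))
E
```

```text
0.01207065353846509 [-1.06943796  0.17403262  1.61685064] [ 0.21402472  0.15329877 -0.01692955] [0.59896868 0.02495242 0.18773123] ang 228.82714438987887
```

{"api": "drive_tool", "payload": {"motion": [0,0,0,0.11,1,0,0,0,0.11,1,0,0,0,0.11,1,0,0,0,0.11,1,0,0,0,0.11,1]}}

```text
time_s: 18.73
tool_pos: [0.5986, 0.0255, 0.1877]
eef_rot: [-0.149, 0.989, 0.0, -0.0]
force: [-2.0, 1.3, 2.4]
opening: 0.0121
```

{"api": "drive_tool", "payload": {"motion": [0,0,0,0.11,1,0,0,0,0.11,1,0,0,0,0.11,1,0,0,0,0.11,1,0,0,0,0.11,1]}}

```text
time_s: 19.35
tool_pos: [0.5986, 0.0262, 0.1877]
eef_rot: [0.125, 0.992, 0.001, -0.0]
force: [-2.0, 3.0, 1.6]
opening: 0.0123
```

{"api": "drive_tool", "payload": {"motion": [0,0,0,0,0.6,0,0,0,0,0.6,0,0,0,0,0.6,0,0,0,0,0.6,0,0,0,0,1]}}

```text
time_s: 19.98
tool_pos: [0.5991, 0.0247, 0.1875]
eef_rot: [0.124, 0.992, -0.0, -0.0]
force: [0.9, 0.2, -0.6]
opening: 0.0304
```

{"api": "drive_tool", "payload": {"motion": [0,0,0,0,1,0,0,0,0,1,0,0,0,0,1,0,0,0,0,1,0,0,0,0.1,1]}}

```text
time_s: 20.6
tool_pos: [0.5994, 0.026, 0.1876]
eef_rot: [0.174, 0.985, 0.001, 0.0]
force: [2.5, 4.1, -2.2]
opening: 0.0119
```

{"api": "drive_tool", "payload": {"motion": [0,0,0,0.1,1,0,0,0,0.1,1,0,0,0,0.1,1,0,0,0,0.1,1,0,0,0,0.1,1]}}

```text
time_s: 21.22
tool_pos: [0.5995, 0.0262, 0.1876]
eef_rot: [0.412, 0.911, 0.001, 0.0]
force: [2.4, 4.7, -4.2]
opening: 0.0118
```

```bash
python3 - <<'E'
from h import *
s=r.sense();q=s['eef_rot'];print(s['opening'],s['force'],s['moment'],s['tool_pos'],'ang',np.degrees(2*np.arctan2(q[1],q[0])))
cv2.imwrite('pics/t6.png',r.snapshot('top'));cv2.imwrite('pics/s6.png',r.snapshot('scene'))
E
```

```text
0.011816272956830206 [ 2.35453404  4.67800768 -4.21717157] [ 0.88708794 -0.64628707  0.06239192] [0.59953381 0.0261532  0.18756277] ang 131.31442382785622
```

{"api": "drive_tool", "payload": {"motion": [0,0,0,0.1,1,0,0,0,0.1,1,0,0,0,0.1,1,0,0,0,0.1,1,0,0,0,0.1,1]}}

```text
time_s: 21.95
tool_pos: [0.5997, 0.0263, 0.1876]
eef_rot: [0.624, 0.781, 0.001, 0.0]
force: [3.0, 4.3, -4.0]
opening: 0.0117
```

{"api": "drive_tool", "payload": {"motion": [0,0,0,0.05,1,0,0,0,0.035,1,0,0,0,0,1,0,0,0,0,1,0,0,0,0,1]}}

```text
time_s: 22.58
tool_pos: [0.5998, 0.0263, 0.1876]
eef_rot: [0.656, 0.755, 0.001, -0.0]
force: [3.8, 4.5, -2.9]
opening: 0.0119
```

{"api": "drive_tool", "payload": {"motion": [0,0,0,0,0.5,0,0,0,0,0.5,0,0,0,0,0.5,0,0,-0.03,0,0.5,0,0,-0.04,0,0.5]}}

```text
time_s: 23.2
tool_pos: [0.5983, 0.0242, 0.2573]
eef_rot: [0.657, 0.754, -0.001, -0.001]
force: [0.6, 0.4, -0.0]
opening: 0.0426
```

{"api": "drive_tool", "payload": {"motion": [-0.04,0,0,0,0.5,-0.05,0,0,0,0.5,-0.06,0,0,0,0.5,-0.05,0,0,0,0.8,0,0,0,0,1]}}

```text
time_s: 23.82
tool_pos: [0.6258, -0.1803, 0.2568]
eef_rot: [0.66, 0.751, -0.002, 0.0]
force: [-0.6, 0.0, 0.4]
opening: 0.0306
```

```bash
python3 - <<'E'
from h import *
s=r.sense();q=s['eef_rot'];print(s['opening'],s['force'],s['tool_pos'],loc(s['tool_pos']),'ang',np.degrees(2*np.arctan2(q[1],q[0])))
a=r.snapshot('scene');b=r.snapshot('top')
cv2.imwrite('pics/t7.png',b);cv2.imwrite('pics/s7.png',a)
cv2.imwrite('pics/c7.png',np.hstack([cv2.resize(a[190:350,270:430],(400,400),interpolation=2),cv2.resize(b[160:260,290:390],(400,400),interpolation=2)]))
E
```

```text
0.0305954052164673 [-0.55945897  0.03609771  0.40817577] [ 0.62579016 -0.18031106  0.25676433] [-1.375e-01 -1.000e-04] ang 97.36048248861161
```

View pics/c7.png

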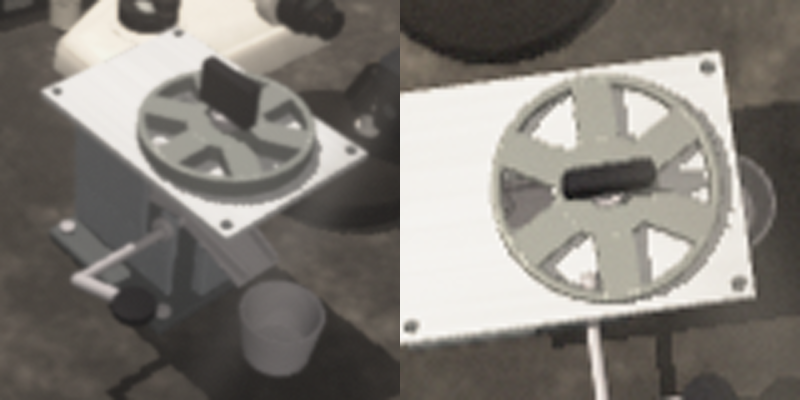

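The wheel's knob now points at the hole. The pocket over the hole is empty and the small ball sits in its own pocket at (590,280) in the right crop. Now the lever: I go over the pad with the hand turned 90° so its narrow side faces the table.

{"api": "drive_tool", "payload": {"motion": [0.033,-0.0235,0,0,1,0.033,-0.0235,0,0,1,0.033,-0.0235,0,0,1,0.033,-0.0235,0,0,1,0.033,-0.0235,0,0,1]}}

```text
time_s: 24.55
tool_pos: [0.4861, -0.023, 0.2578]
eef_rot: [0.655, 0.755, 0.0, 0.0]
force: [0.8, -0.2, -0.4]
opening: 0.0003
```

{"api": "drive_tool", "payload": {"motion": [0,0,0,0.157,1,0,0,0,0.157,1,0,0,0,0.157,1,0,0,0,0.157,1,0,0,0,0.157,1]}}

```text
time_s: 25.18
tool_pos: [0.487, -0.024, 0.2578]
eef_rot: [0.896, 0.445, 0.0, 0.0]
force: [-0.1, 0.4, -0.1]
opening: 0.0004
```

{"api": "drive_tool", "payload": {"motion": [0,0,0,0.157,1,0,0,0,0.157,1,0,0,0,0.157,1,0,0,0,0.157,1,0,0,0,0.157,1]}}

```text
time_s: 25.8
tool_pos: [0.487, -0.024, 0.2577]
eef_rot: [0.998, 0.069, 0.0, -0.0]
force: [0.5, -1.3, 0.2]
opening: 0.0006
```

```bash
python3 - <<'E'
from h import *
s=r.sense();q=s['eef_rot'];print(s['opening'],s['force'],s['tool_pos'],loc(s['tool_pos']),'ang',np.degrees(2*np.arctan2(q[1],q[0])),s['joint_pos'])
E
```

```text
0.0005980934242889508 [ 0.47642555 -1.28900202  0.16407691] [ 0.48698078 -0.02396024  0.25774302] [0.0349 0.1181] ang 7.87500224341237 [ 0.27757537  0.15978704 -0.35257932  1.91829114  0.06246232  1.07396944
 -1.53402059]
```

{"api": "drive_tool", "payload": {"motion": [0,0.008,0.03,0,1,0,0,0.04,0,1,0,0,0.04,0,1,0,0,0.03,0,1,0,0,0,0,1]}}

```text
time_s: 26.42
tool_pos: [0.4869, -0.0322, 0.1162]
eef_rot: [0.997, 0.071, -0.002, -0.001]
force: [0.2, 0.2, -0.2]
opening: 0.0008
```

{"api": "drive_tool", "payload": {"motion": [0,0,0.006,0,1,0,0,0.006,0,1,0,0,0.006,0,1,0,0,0.006,0,1,0,0,0,0,1]}}

```text
time_s: 27.05
tool_pos: [0.4896, -0.0351, 0.0937]
eef_rot: [0.998, 0.069, 0.001, 0.001]
force: [1.8, -5.4, 3.5]
opening: 0.0007
```

```bash
python3 - <<'E'
from h import *
s=r.sense();print(s['force'],s['tool_pos'],loc(s['tool_pos']))
E
```

```text
[ 1.79282699 -5.39345754  3.47251303] [ 0.48958524 -0.03507185  0.09365782] [0.0236 0.1169]
```

{"api": "drive_tool", "payload": {"motion": [0,0,0.006,0,1,0,0,0.006,0,1,0,0,0.006,0,1,0,0,0.005,0,1,0,0,0,0,1]}}

```text
time_s: 27.68
tool_pos: [0.49, -0.0341, 0.0722]
eef_rot: [0.998, 0.069, 0.001, 0.001]
force: [-1.0, -4.7, 18.2]
opening: 0.0006
```

{"api": "drive_tool", "payload": {"motion": [0,0,0.002,0,1,0,0,0.001,0,1,0,0,0,0,1,0,0,0,0,1,0,0,0,0,1]}}

```text
time_s: 28.3
tool_pos: [0.4907, -0.0349, 0.0706]
eef_rot: [0.998, 0.069, 0.002, 0.001]
force: [-3.0, -6.0, 28.1]
opening: 0.0006
```

```bash
python3 - <<'E'
from h import *
s=r.sense();print(s['force'],s['tool_pos'],loc(s['tool_pos']))
cv2.imwrite('pics/s8.png',r.snapshot('scene'))
E
```

```text
[-2.99527629 -6.01011435 28.13837253] [ 0.49073782 -0.03486185  0.07057316] [0.0237 0.1157]
```

{"api": "drive_tool", "payload": {"motion": [0,0,-0.001,0,1,0,0,0,0,1,0,0,0,0,1,0,0,0,0,1,0,0,0,0,1]}}

```text
time_s: 28.98
tool_pos: [0.4907, -0.0349, 0.071]
eef_rot: [0.998, 0.069, 0.002, 0.001]
force: [-2.1, -6.0, 21.6]
opening: 0.0005
```

{"api": "drive_tool", "payload": {"motion": [0,0,0,0,1,0,0,0,0,1,0,0,0,0,1,0,0,0,0,1,0,0,0,0,1]}}

```text
time_s: 29.6
tool_pos: [0.4907, -0.0349, 0.071]
eef_rot: [0.998, 0.069, 0.002, 0.001]
force: [-2.2, -5.3, 22.3]
opening: 0.0005
```

{"api": "drive_tool", "payload": {"motion": [0,0,0,0,1,0,0,0,0,1,0,0,0,0,1,0,0,0,0,1,0,0,0,0,1]}}

```text
time_s: 30.22
tool_pos: [0.4906, -0.0349, 0.071]
eef_rot: [0.998, 0.069, 0.002, 0.001]
force: [-2.1, -6.0, 22.0]
opening: -0.0001
```

{"api": "drive_tool", "payload": {"motion": [0,0,-0.008,0,1,0,0,-0.008,0,1,0,0,-0.008,0,1,0,0,-0.008,0,1,0,0,-0.008,0,1]}}

```text
time_s: 30.85
tool_pos: [0.4881, -0.0324, 0.1087]
eef_rot: [0.998, 0.07, -0.001, -0.001]
force: [0.7, 1.0, 1.9]
opening: 0.0005
```

{"api": "drive_tool", "payload": {"motion": [0,0,-0.02,0,1,0,0,-0.03,0,1,0,0,-0.04,0,1,0,0,-0.04,0,1,0,0,0,0,1]}}

```text
time_s: 31.48
tool_pos: [0.49, -0.0326, 0.2412]
eef_rot: [0.998, 0.07, 0.003, -0.0]
force: [0.2, 0.0, -0.7]
opening: 0.0004
```

{"api": "drive_tool", "payload": {"motion": [0,0.05,0,0,1,0,0.05,0,0,1,0,0.05,0,0,1,0,0.05,0,0,1,0,0,0,0,1]}}

```text
time_s: 32.1
tool_pos: [0.5148, -0.2357, 0.2363]
eef_rot: [0.998, 0.066, -0.002, -0.0]
force: [0.4, 0.2, 0.3]
opening: 0.0006
```

```bash
python3 - <<'E'
from h import *
s=r.sense();print(s['force'],s['tool_pos'],loc(s['tool_pos']))
a=r.snapshot('scene');b=r.snapshot('top')
cv2.imwrite('pics/t9.png',b);cv2.imwrite('pics/s9.png',a)
cv2.imwrite('pics/c9.png',np.hstack([cv2.resize(a[190:350,270:430],(400,400),interpolation=2),cv2.resize(b[160:320,260:420],(400,400),interpolation=2)]))
E
```

```text
[0.44991311 0.22295068 0.31213648] [ 0.51480799 -0.23571795  0.23634761] [-0.1786  0.1169]
```

View pics/c9.png

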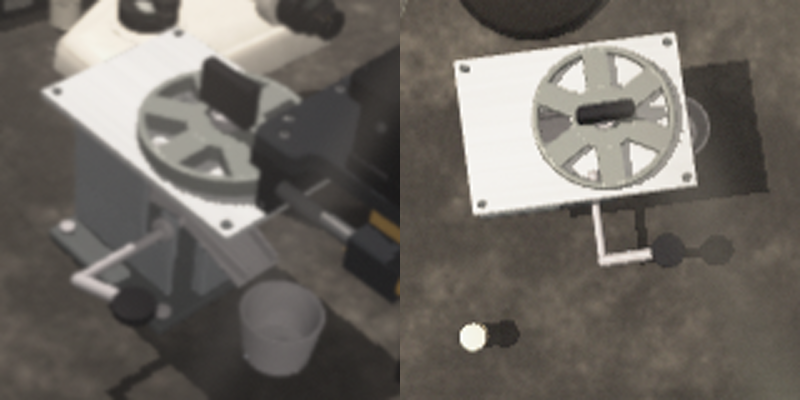

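The lever is back up and the jar stands. I check numerically for the ball in the jar by differencing against the pictures taken before tipping.

```bash
python3 - <<'E'
from h import *
L=lambda n:cv2.imread(f'pics/{n}.png').astype(int).mean(2)
for A,B,roi in(('s7','s9',(300,345,360,405)),('t7','t9',(195,225,360,390)),('t7','t9',(185,235,310,375))):
    y0,y1,x0,x1=roi;d=(L(B)-L(A))[y0:y1,x0:x1];ij=np.argwhere(abs(d)>10)
    print(A,B,len(ij),'mean',d.mean(), [(x0+j,y0+i,round(d[i,j])) for i,j in ij[:40]])
print('jar floor px scene',proj('scene',[*wor((-.003,0)),.003]), 'ball spots',[np.round(proj('scene',[*wor(p),.011])) for p in((-.003,0),(-.022,0),(.016,0),(-.003,.019),(-.003,-.019))])
E5=cv2.imread('pics/s9.png')[295:350,350:415];E7=cv2.imread('pics/s7.png')[295:350,350:415];t=cv2.imread('pics/t9.png')[190:230,350:400]
st=lambda m:np.clip((m.astype(int)-40)*2.2,0,255).astype(np.uint8)
print(E5.min(),E5.max())
cv2.imwrite('pics/c10.png',np.hstack([cv2.resize(st(E7),(390,330),interpolation=2),cv2.resize(st(E5),(390,330),interpolation=2)]))
E
```

```text
s7 s9 2 mean -0.8951440329218107 [(np.int64(367), np.int64(332), 12), (np.int64(368), np.int64(332), 18)]
t7 t9 5 mean -0.09777777777777806 [(np.int64(376), np.int64(211), -11), (np.int64(376), np.int64(212), -13), (np.int64(376), np.int64(213), -12), (np.int64(376), np.int64(214), -12), (np.int64(382), np.int64(217), 12)]
t7 t9 10 mean 0.09733333333333317 [(np.int64(316), np.int64(208), 12), (np.int64(316), np.int64(209), 13), (np.int64(317), np.int64(209), 19), (np.int64(317), np.int64(210), 14), (np.int64(318), np.int64(210), 14), (np.int64(317), np.int64(211), 13), (np.int64(318), np.int64(211), 20), (np.int64(317), np.int64(212), 17), (np.int64(318), np.int64(212), 14), (np.int64(317), np.int64(213), 19)]
jar floor px scene [380.45877412 328.42613665] ball spots [array([381., 325.]), array([389., 332.]), array([373., 319.]), array([373., 331.]), array([388., 320.])]
32 117
```

```bash
python3 - <<'E'
from h import *
st=lambda m,k=2.2,o=40:cv2.resize(np.clip((m.astype(int)-o)*k,0,255).astype(np.uint8),(260,270),interpolation=1)
L=lambda n:cv2.imread(f'pics/{n}.png')
row=lambda s,t:np.hstack([st(L(s)[300:350,360:408]),st(L(t)[194:230,362:397],2,30),st(L(t)[195:230,305:339],2.5,60)])
b=np.mean([r.snapshot('top') for _ in range(1)],0);cv2.imwrite('pics/t10.png',b)
cv2.imwrite('pics/c11.png',np.vstack([row('s7','t7'),row('s9','t9')]))
print('hole',proj('top',[*wor((.1135,0)),.15]),'ball in tray',[proj('top',[*wor((.083+a,0)),.085]) for a in(.03,.036)])
print('ball in jar local if at px 375,212:',loc(onz('top',(375,212),.011)))
E
```

```text
hole [320.1516979  209.91348204] ball in tray [array([320.48529009, 213.90349834]), array([317.80563575, 214.2615247 ])]
ball in jar local if at px 375,212: [-0.0166  0.0031][ WARN:0@1.281] global loadsave.cpp:1063 imwrite_ Unsupported depth image for selected encoder is fallbacked to CV_8U.
```

View pics/c11.png

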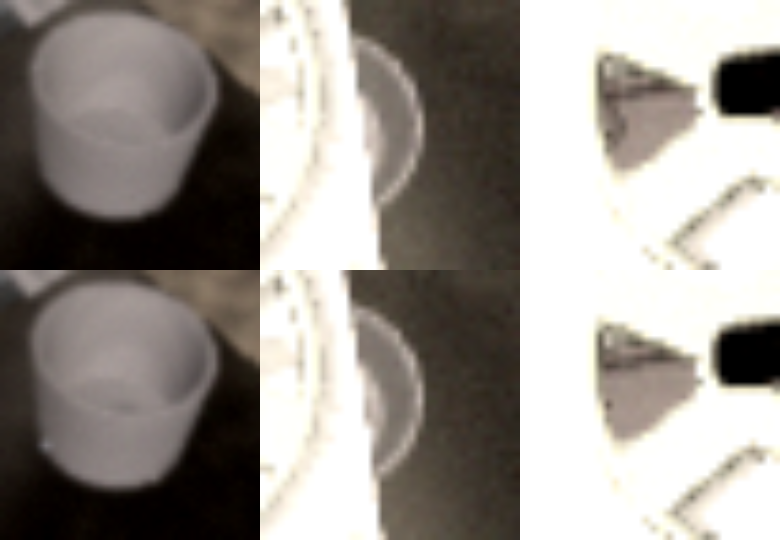

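In the top-view hole crop, the dark ball at the lower left of the tray before tipping is gone afterwards. A new dark spot shows in the jar. One odd bright pixel pair at scene (367,332) needs a check, so I move the arm off and compare again by numbers.

{"api": "drive_tool", "payload": {"motion": [-0.02,0.05,-0.02,0,1,-0.02,0.05,0,0,1,0,0.05,0,0,1,0,0.05,0,0,1,0,0,0,0,1]}}

```text
time_s: 32.88
tool_pos: [0.5036, -0.4379, 0.2572]
eef_rot: [0.998, 0.068, -0.001, -0.0]
force: [-0.7, 0.4, 0.2]
opening: 0.0001
```

```bash
python3 - <<'E'
from h import *
a=r.snapshot('scene');b=r.snapshot('top');print(r.sense()['tool_pos'])
L=lambda n:cv2.imread(f'pics/{n}.png').astype(int).mean(2)
g=a.astype(int).mean(2);gt=b.astype(int).mean(2)
p=onz('scene',(367.5,332),.008);print('if on worktop',p,loc(p),'top px',proj('top',p))
print('t diff there, max',end=' ');u,v=proj('top',p).astype(int);print(np.abs(gt-L('t5' if 0 else 't7'))[v-6:v+7,u-6:u+7].max())
print('before\n',L('s7')[322:340,364:386].round().astype(int));print('now\n',g[322:340,364:386].round().astype(int))
d=gt-L('t7');d[:150]=0
ij=np.argwhere(abs(d[150:330,200:420])>12);print(len(ij),(ij[:40,::-1]+[200,150]).tolist())
d=g-L('s7');ij=np.argwhere(abs(d[190:400,225:430])>14);print(len(ij),(ij[:60,::-1]+[225,190]).tolist())
E
```

```text
[ 0.50505195 -0.43345922  0.2577525 ]
if on worktop [ 0.58094457 -0.04439734  0.008     ] [0.0029 0.0274] top px [368.18727409 223.35399019]
t diff there, max 4.333333333333343
before
 [[ 64  64  72  80  84  88  94  99 100 100  99 101 102 103 102 103 104 104
  104 105 104 104]
 [ 62  64  70  79  83  86  90  94  98 100 100 100 101 101 102 102 101 103
  104 104 104 104]
 [ 62  64  69  79  83  86  87  91  95 100 102 102 101 100 102 101 101 102
  103 103 103 103]
 [ 62  63  69  78  83  85  88  90  93  95  97 101 103 102 101 103 101 101
  101 101 101 101]
 [ 62  62  67  77  83  85  88  90  92  94  96  98 101 101 104 105 105 103
  102 102 101 101]
 [ 61  61  67  76  82  85  88  89  92  94  95  97  98  99 101 102 102 103
  104 105 105 104]
 [ 58  59  63  75  82  86  88  90  91  93  95  97  97  99 100 101 101 102
  103 103 104 104]
 [ 57  56  60  73  81  86  88  89  91  92  95  96  98 100 100 101 102 102
  102 103 103 102]
 [ 56  55  58  68  80  85  89  90  91  92  94  96  97  99  99  99 100 100
  102 101 102 101]
 [ 53  54  56  67  79  85  88  90  92  94  94  96  97  98 100 100 101 100
  10
[... 2574 characters left out ...]
11], [427, 211], [424, 212], [422, 213], [423, 213], [424, 213], [422, 214], [423, 214], [421, 218], [422, 218], [421, 219], [422, 219], [423, 219], [424, 224], [425, 224], [423, 225], [424, 225], [425, 225], [422, 226], [423, 226], [424, 226], [425, 226], [426, 226], [422, 227], [423, 227], [424, 227], [425, 227], [426, 227], [422, 228], [423, 228], [424, 228], [425, 228], [421, 229], [422, 229], [423, 229], [424, 229], [420, 230], [421, 230], [422, 230], [423, 230], [424, 230], [420, 231], [421, 231], [422, 231], [423, 231], [420, 232], [421, 232], [422, 232], [420, 233], [421, 233], [422, 233], [429, 233], [420, 234], [421, 234], [429, 234], [419, 236], [420, 236], [419, 237], [420, 237]]
```

```bash
python3 - <<'E'
from h import *
p,e=two((383,325),(375.5,212.5));print('tri',p,e,loc(p))
print('jar visible spots: scene floor pt at 383,325:',loc(onz('scene',(383,325),.003)),'ball-top z.019',loc(onz('scene',(383,325),.019)))
# average several frames for a clean difference
av=lambda n,k:np.mean([r.snapshot(n).astype(float).mean(2) for _ in range(k)],0)
s=av('scene',4);t=av('top',4)
np.set_printoptions(linewidth=200)
L=lambda n:cv2.imread(f'pics/{n}.png').astype(float).mean(2)
print((s-(L('s7')+0)/1)[306:334,364:402].round().astype(int))
print((t-L('t7'))[200:222,370:386].round().astype(int))
E
```

```text
tri [ 0.60287977 -0.05921456  0.02828474] 0.0027609728729453956 [-0.0145  0.0075]
jar visible spots: scene floor pt at 383,325: [-0.0002 -0.0094] ball-top z.019 [-0.0088  0.002 ]
[[ 0  0 -1 ...  0  0  0]
 [ 1 -1 -1 ...  0  1  0]
 [ 0 -1 -1 ...  0  0  0]
 ...
 [ 1  0  1 ...  0 -1 -1]
 [ 0  0  2 ... -1  1 -1]
 [ 1  0 -1 ...  0  0  0]]
[[ -1  -1   0   0  -3   1  -1  -3   0   2   2   2  -1   0   0   0]
 [  0  -1  -1  -1  -1  -1   1  -1   0   3   0   0   1  -2  -2   0]
 [  0  -1   0  -1   1  -1   0   0   3  -2   0  -2   1   2  -1  -1]
 [  1  -2   0   0  -1  -1   0  -2   1  -3  -5  -2  -2  -1  -2   2]
 [  0   0   1   0  -2   2   0  -1   0  -1  -4   2  -1   1   0   1]
 [ -1  -1   0  -1  -1   0  -2  -3   0   2   1  -2  -1   2   0  -1]
 [  0   0   0   0   0   0  -1   0   1   1  -1  -2  -1  10  -1   1]
 [  0   1  -1  -2  -1  -1   0  -2  -1   0  -2  -1   1   4   1   2]
 [ -1   1  -1   0  -1   0   1   0  -1   1  -2   0   1   2   2   3]
 [ -3   2   1  -1  -1   0   0   1   1   0   0   0  -2  -1   3  -3]
 [ -1   0   0   0   0  -2   0  -3   5  -2   0   0   2   0  -2   0]
 [ -4   0   0   0  -1  -6 -11   0   5  -2  -1   1   0  -2   0   1]
 [  0  -1   0  -1   1  -2 -13   1   1  -1   1   2  -2   1  -3   2]
 [  0  -4   0   0   0  -1 -12  -7   1  -2   0   0  -2   1  -3  -1]
 [  0  -1   0   0   0  -1 -13  -9   2   0  -1  -2   0   5  -1   0]
 [  0  -1   0  -1  -1  -1  -8  -4  -2  -1  -2  -2  -2   4  -2  -1]
 [  0   0   2   0   0   0  -3   3  -1   0  -3   0   1  -1   0   0]
 [ -1   1  -1   0  -1   0  -1   0  -1   3  -1  -2  10  -1   0  -1]
 [  0   0   0   0  -1   0   0  -2  -2   0  -1   4   3   5  -2   2]
 [ -1  -1   1  -1   0  -1   0  -1   3  -1  -1   3  -2  -1   0   0]
 [  0   0   0  -1   0   0   0   5   0  -3   0   0   2  -2  -1  -1]
 [  0   0   0   0  -1  -2   0  -2  -1  -1   0   0   0  -2   1   1]]
```

```bash
python3 -c "
from rig import r
print(r.job_done(), r.sense()['time_s'])"
```

```text
the job is handed in; nothing more can be done
the job is handed in; nothing more can be done
```

I did all three steps in the order asked and handed the job in at about 33 s; the big ball looks to be in the jar, though I never saw it there outright.

**What I did**
- **Jar:** I carried it upright to just in front of the table's edge. The move tool can't lean the gripper, so I pushed the jar the rest of the way along the worktop with nearly closed, upright fingers.
- **Wheel:** I turned it 132° clockwise by the knob in two grips, until the big ball dropped through the hole.
- **Lever:** I pressed the pad to its stop, held it there for about 2.5 s (up to 28 N on the fingertips), then let it come back up.

**What the last checks showed**
- **Jar position:** it stands upright with its centre about 25 mm in front of the lip. I estimated that from the camera, to within about 2 mm. The first push left the overhang at only about 2 mm, so I nudged the jar about 3 mm further in.
- **Big ball:** it is gone from the tray. Both cameras show a new dark spot inside the jar, consistent with a ball near the middle of its floor, though the front wall and the table hide most of the view. The two-camera fix on that spot came out at 28 mm height, too high for a ball on the floor. I took the two views to be catching different parts of the ball and its shadow.
- **Everything else:** the small ball's pocket and the lever pad look the same as before the tipping. The vial is upright, and I saw no change at the dropper in the top view.

**Unexplained:** a tiny bright spot, 2 pixels across, appeared at the jar's outer left edge in the scene view after the tipping. Because of the change inside the jar, I judged that it was not the ball.

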